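# Clear the piled-up espresso tools into their station

### The job

The espresso tools were left piled up on the shot scale. Take the pile apart and put each thing back in its own place: the jigger, the tamper and the dosing cup each standing upright in the block whose round well is made for its size, the dosing ring flat over the steel spigot, and the emptied scale lying flat on its steel stand, between the end lips. Let nothing topple on the way, and leave everything fully seated and at rest.

Things in the scene. Friction and masses are not known exactly. Their poses are not given: they have to be found in the camera images.
- tamper: Espresso tamper, 97 mm tall: round steel base 54 mm wide and 22 mm high, neck 22 mm wide, upright black handle about 29 mm wide from 30 mm up to the top. Origin at the centre of its underside, z up the handle. 0.38 kg. Stands at the start beside the ring and cup, on the other end of the scale; its base is about 3 mm from the ring.
- jigger: Slim steel double jigger (hourglass-shaped measure), 85 mm tall, 45 mm wide at both ends; to the fingers it is a plain cylinder 45 mm wide. Origin at the centre of its underside, z up. 0.08 kg. Stands at the start inside the dosing cup, on its floor, and shows about 37 mm above the cup's rim.
- dosing_cup: Open steel dosing cup, 51 mm tall, 61 mm wide at the rim and 56 mm at the foot, thin wall, no handle, floor 3 mm thick. Origin at the centre of its underside, z up. 0.12 kg. Stands at the start inside the dosing ring, on the scale, and holds the jigger.
- dosing_ring: Aluminium dosing ring (a short open tube), 22 mm tall, 67 mm wide outside at the bottom and 69 mm from 11 mm up, opening 61 mm wide at the bottom. Origin on its axis at its underside, z up. 0.09 kg. Lies at the start flat on the scale, round the foot of the dosing cup.
- scale: Flat black shot scale with a steel platform, 70 mm wide (its x) and 125 mm long (its y), to be gripped across its 70 mm width. Origin at the centre, 2 mm below its bearing underside; its solid part reaches from 2 to 18 mm above the origin, and things stand on it at 18 mm. z up. 0.42 kg. At the start the ring, cup and jigger are centred 30 mm to +y of its middle and the tamper 35 mm to -y.
- tamper_block: Fixed dark-wood block, 101 x 101 x 26 mm, one of four set two by two (104 mm pitch, any order) in a low steel frame; origin at the centre of its underside, 3 mm above the worktop, z up. In its top, centred, a round well 66 mm wide and 18 mm deep with a 3 mm chamfered mouth and a black rubber floor, 8 mm above the block's origin: the middle-sized well, home of the tamper.
- jigger_block: Fixed dark-wood block, 101 x 101 x 26 mm, one of four set two by two (104 mm pitch, any order) in a low steel frame; origin at the centre of its underside, 3 mm above the worktop, z up. In its top, centred, a round well 56 mm wide and 18 mm deep with a 3 mm chamfered mouth and a black rubber floor, 8 mm above the block's origin: the narrowest well, home of the jigger.
- cup_block: Fixed dark-wood block, 101 x 101 x 26 mm, one of four set two by two (104 mm pitch, any order) in a low steel frame; origin at the centre of its underside, 3 mm above the worktop, z up. In its top, centred, a round well 74 mm wide and 18 mm deep with a 3 mm chamfered mouth and a black rubber floor, 8 mm above the block's origin: the widest well, home of the dosing cup.
- ring_block: Fixed dark-wood block, 101 x 101 x 26 mm, one of four set two by two (104 mm pitch, any order) in a low steel frame; origin at the centre of its underside, 3 mm above the worktop, z up. It has no well: on its flat top, centred, a round steel spigot 48 mm wide and 14 mm high with a tapered top (38 mm wide): home of the dosing ring, which lies round it on the block's top (26 mm above the origin).
- scale_stand: Fixed flat steel stand for the scale on the worktop, 94 mm (x) by 146 mm (y), floor 3 mm above its origin, with a low lip 9 mm high along each short end (at +y and -y; 140 mm between the lips) and open long sides. Origin at the centre of its underside, z up. The scale lies on it lengthwise, either way round.
There are look-alikes about, which are no part of the job. Of the things like the dosing_ring, leave any that is red; of the rest the larger one is meant.

How it is judged:
At the end, for the whole second after the job is handed in: Tamper, jigger, cup upright (0.1 rad) on the floors of their own wells (centred to 10, 10, 11 mm), ring flat on its block round the spigot (10 mm), scale on its stand (14 mm, 0.15 rad lengthwise), flat; all heights within 3 mm, all at rest (under 0.02 m/s) (horizontal distance between tamper and tamper_block below 0.01 m and z of tamper in the frame of tamper_block between 0.005 and 0.011 m and angle between each of tamper, jigger, dosing_cup, dosing_ring, scale's own z axis and vertical below 0.1 rad and linear speed of each of tamper, jigger, dosing_cup, dosing_ring, scale below 0.02 m/s and horizontal distance between jigger and jigger_block below 0.01 m and z of jigger in the frame of jigger_block between 0.005 and 0.011 m and horizontal distance between dosing_cup and cup_block below 0.011 m and z of dosing_cup in the frame of cup_block between 0.005 and 0.011 m and horizontal distance between dosing_ring and ring_block below 0.01 m and z of dosing_ring in the frame of ring_block between 0.023 and 0.029 m and horizontal distance between scale and scale_stand below 0.014 m and z of scale in the frame of scale_stand between -0.002 and 0.004 m and angle between the y axis of scale and the y axis of scale_stand, either way round below 0.15 rad); the robot touches nothing.
It fails at once if the tamper topples (tips more than 0.8 rad) (angle between tamper's own z axis and vertical above 0.8 rad).
It fails at once if the jigger topples (tips more than 0.8 rad) (angle between jigger's own z axis and vertical above 0.8 rad).
It fails at once if the dosing cup topples (tips more than 0.8 rad) (angle between dosing_cup's own z axis and vertical above 0.8 rad).
It fails at once if the dosing ring topples (tips more than 0.8 rad) (angle between dosing_ring's own z axis and vertical above 0.8 rad).
It also fails if it takes over 112 s, if anything falls off the work surface, if the arm or the gripper's body presses on something with over 40 N, if the wrist force passes 120 N, or if a joint passes its speed limit or range.

### The arm

A 6-joint arm with a two-finger parallel gripper is mounted at the origin on a cart in front of the work surface, level with it; the furniture and walls round the work are solid. World frame = base frame: x ahead of the robot, y to its left, z up, the work surface at z = 0. Lengths are in m, angles in rad, forces in N, time in s.
With the tool pointing down it reaches from about 0.375 to 0.925 m from the base axis. Payload 5.7 kg.
Tool frame: the origin (TCP) lies midway between the tips of the shut fingers; the grasp point (between the pads) lies robot.grip_depth behind it (robot.grip_depth is the distance from the TCP to the grasp point, in m); z points along the fingers, x is the direction in which the jaws open and shut, and the axes are right-handed (so a half turn about z gives the same grasp; the last joint's range is limited). The gripper opens to 88 mm and grips with 3 to 60 N. Pads are 20 mm wide; open, the fingers measure 115 mm over their backs; the gripper's body (75 mm by 178 mm) begins 61 mm behind the grasp point.
Start: joints at [-1.391, 0.359, 1.51, -0, 1.272, -0.115], TCP at [0.174, -0.574, 0.223] pointing down, gripper open.
Joint ranges: [-2.97, 2.97], [-1.01, 2.36], [0.21, 2.38], [-0.96, 4.11], [0.2, 2.71], [-2.98, 2.98]. Speed limits (rad/s): [2.39, 2.39, 3.14, 3.14, 3.14, 3.14].

### API

Orientations are given as a rotation vector (axis times angle).
In Python, from workcell import robot gives the robot as it stands.
- The arm moves only by the tool jog_arm, never from a script. Its argument "rows" is text: rows parted by semicolons, each of 7 numbers parted by spaces: the opening, from 0 (shut) to 1 (fully open), then the shift along the tool's x, y, z in mm, then the turn, a rotation vector about the tool's x, y, z in rad. In form: grip x y z ax ay az; .... A call has 1 to 10 rows; each row shifts and turns the commanded pose from where the row before left it, along the tool's axes as they then stand; what a row does not reach is not made up. A row lasts 1/8 s, in which the tool goes at most 62.5 mm and 10.7 degrees, less where a joint would pass 70% of its speed; a pose out of reach is approached as far as the arm can. A call with a gripper value outside its range is refused whole. The fingers move at their own pace and stop on an object; "force" is the grip in N (left out, the last holds). Time passes only in rows, so rows that do not move let the fingers close. It gives the time, the measured TCP pose, the force and the opening at its end, in the units of the state.
- robot.state(): the state, without advancing time (a new reading comes with each control period).
- robot.read_camera(name): name is "side" or "top"; returns the picture (480x640x3 uint8, blue, green, red); there is no depth.
- robot.get_calibration(name): a dict with "fov_y" (degrees; the focal length in pixels is half the picture's height over the tangent of half this angle, whatever the lens; pixels are square), "cx", "cy" (the principal point, pixels), "k1" (the pictures are not rectified: a ray, as slopes to the right and down, at radius r is drawn at 1 + k1 r^2 times it, then the intrinsics apply), "position" and "rotation" of the camera in the world. Camera axes: x right, y down, z forward; pixel columns grow to the right and rows downward; lengths in m; the calibration is good to about 2 mm. A picture is of the moment at which its call begins. get_calibration takes no time and is no camera call.
- robot.sign_off(): hands the job in, once; it reports no verdict.
Trained networks look in the newest picture that a camera, given by its name, has taken for a name from the list of things; names that differ only in an ending like _2 or _b are one class to them, and where a whole thing is asked for, a point or a joint stands for the part that bears it (a point fixed in the world has none). Each returns a list of dicts, best first, with "confidence" (0 to 1); they miss things now and then, are a little off and sometimes report something else, mostly with a low value. They report only what shows in the picture. A call takes as long as a camera call. They do not tell look-alikes from the thing itself.
- robot.silhouettes(camera, query): "mask" (480x640 bool, what is visible of it).
- robot.spot_point(camera, query): "centre" ([x, y, z] in m, in world coordinates, good to about 4 mm: a listed point, or the origin of a listed thing).
The state is a dict: "clock": time; "joint_positions": joint angles; "qvel": joint speeds; "joint_efforts": joint torques, N m; "tool_pos": TCP position; "tool_rot": TCP orientation; "wrist_force": force on the tool from outside, world axes, zero at the start; "moment": the same for the moment, N m; "grip_width": finger opening in m.
Only numpy, scipy, OpenCV 4.12 (cv2) and the standard library are available. Lean on these libraries where they do the work, as an engineer would, in place of code of your own. Each camera call takes 0.05 s, during which the arm holds its last target. There are 200 camera calls.

## Working session

There is one attempt and no reset: what is moved stays moved. The work goes in short steps, Python scripts to look and compute and a tool call to move; the robot and the scene stay as the last step left them, time stands still between calls to the robot, and variables do not carry over. Pictures are saved under pics/ and viewed, about 12 in all and at most 16, crops included, and the job is handed in when it is done.

Besides the shell and the picture viewer there is one more tool, called as a command line: name --argument value ..., lists and objects as JSON in quotes. jog_arm: Moves the arm, as the interface text tells. Its arguments: {"type":"object","properties":{"rows":{"type":"string"},"force":{"type":"number"}},"required":["rows"]}

```bash
ls; mkdir -p pics; python3 - <<'E'
from workcell import robot
import cv2
print(robot.state()); print(robot.grip_depth)
for c in ("side","top"):
    cv2.imwrite(f"pics/{c}0.png",robot.read_camera(c)); print(robot.get_calibration(c))
    for n in "tamper jigger dosing_cup dosing_ring scale tamper_block jigger_block cup_block ring_block scale_stand".split():
        print(c,n,[( [round(float(v),4) for v in d["centre"]],round(d["confidence"],2)) for d in robot.spot_point(c,n)])
print(robot.state()["clock"])
E
```

```text
pics
{'clock': 0.0, 'joint_positions': array([-1.39113819e+00,  3.59481750e-01,  1.51140400e+00, -2.34207695e-05,
        1.27249996e+00, -1.15100352e-01]), 'qvel': array([-6.60312948e-05, -6.59826027e-04, -2.23226399e-04,  6.42523622e-04,
       -3.58144796e-04,  2.08556555e-03]), 'joint_efforts': array([-3.96256219e-03, -5.15391183e+01, -2.70725334e+01,  6.71173981e-02,
        3.51634773e-02, -1.54695554e-04]), 'tool_pos': array([ 0.17416767, -0.57345738,  0.22183426]), 'tool_rot': array([-2.52260394e+00,  1.87041931e+00,  2.07806748e-03]), 'wrist_force': array([0.80375791, 0.51047134, 0.36320805]), 'moment': array([ 0.0013613 , -0.01659821,  0.00192773]), 'grip_width': 0.08796524523029702}
0.0187
{'fov_y': 50.59593785321591, 'cx': 320.59349657683805, 'cy': 237.55445537811886, 'k1': -0.0034312676802807887, 'position': array([0.23089152, 1.03892861, 0.49991142]), 'rotation': array([-0.53822453,  2.46666684, -1.45617393])}
side tamper [([0.5861, 0.3105, 0.0175], 0.72)]
side jigger []
side dosing_cup [([0.5914, 0.3752, 0.0165], 0.86)]
side dosing_ring [([0.5948, 0.3773, 0.0122], 0.67
[... 632 characters left out ...]
y([0.4274258 , 0.28678205, 0.95389439]), 'rotation': array([-2.13343102,  2.12582785, -0.23060809])}
top tamper [([0.5835, 0.3104, 0.0144], 0.94)]
top jigger [([0.5904, 0.3796, 0.0196], 0.81), ([0.4755, 0.1706, 0.0016], 0.43)]
top dosing_cup [([0.5947, 0.3807, 0.0108], 0.49)]
top dosing_ring [([0.5954, 0.3805, 0.0183], 0.68), ([0.6533, 0.4841, 0.0014], 0.68), ([0.7665, 0.0605, -0.0026], 0.66)]
top scale [([0.5889, 0.3479, -0.0092], 0.57)]
top tamper_block [([0.5931, 0.0798, 0.001], 0.66)]
top jigger_block [([0.5802, 0.1787, 0.0045], 0.56)]
top cup_block [([0.4733, 0.1697, 0.0003], 0.56)]
top ring_block [([0.4885, 0.0678, 0.0045], 0.63)]
top scale_stand [([0.4185, 0.3599, -0.0054], 0.65)]
1.1
```

View pics/top0.png

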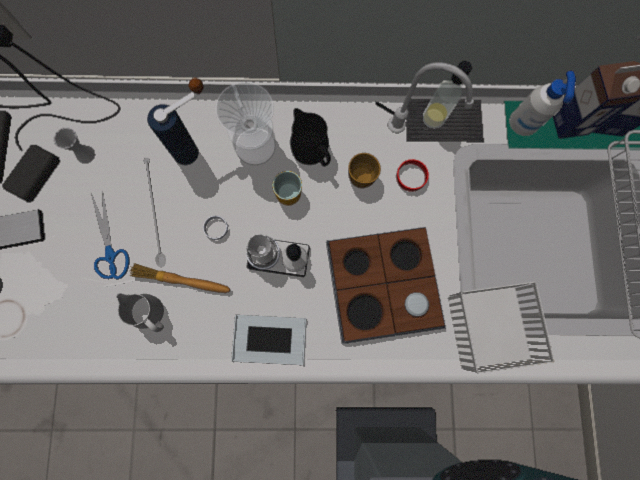

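View pics/side0.png

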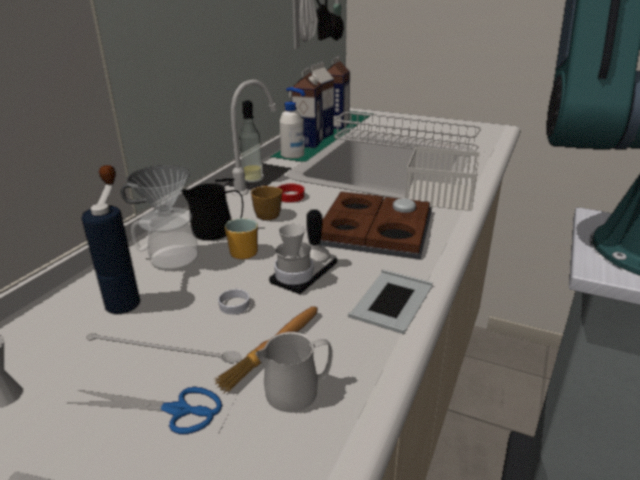

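The top view shows the pile on the scale at (247–310, 235–275), the stand at (270,340), the tray with its spigot at (416,304), the red ring at (413,176) and the small ring at (217,229). The side view agrees. Next I'll fit the rigid layouts and overlay them on both pictures.

```bash
cat > h.py <<'E'
import numpy as np, cv2
from workcell import robot
from scipy.spatial.transform import Rotation as R
def cal(c):
    k=robot.get_calibration(c); f=240/np.tan(np.radians(k["fov_y"]/2))
    return k,f,R.from_rotvec(k["rotation"]).as_matrix(),np.array(k["position"])
def proj(c,P):
    k,f,M,p=cal(c); q=(np.atleast_2d(P)-p)@M; s=q[:,:2]/q[:,2:]
    s=s*(1+k["k1"]*(s**2).sum(1,keepdims=True)); return s*f+[k["cx"],k["cy"]]
def ray(c,uv):
    k,f,M,p=cal(c); d=(np.array(uv,float)-[k["cx"],k["cy"]])/f; s=d.copy()
    for _ in range(5): s=d/(1+k["k1"]*(s@s))
    return p,M@np.r_[s,1]
def onz(c,uv,z):
    p,d=ray(c,uv); return p+d*(z-p[2])/d[2]
def circ(c,r,n=40):
    t=np.linspace(0,2*np.pi,n); return np.c_[c[0]+r*np.cos(t),c[1]+r*np.sin(t),np.full(n,c[2])]
def rect(c,yaw,wx,wy,z):
    a=np.array([[1,1],[1,-1],[-1,-1],[-1,1],[1,1]])*[wx/2,wy/2]; C,S=np.cos(yaw),np.sin(yaw)
    return np.c_[a@np.array([[C,S],[-S,C]])+c[:2],np.full(5,z)]
def draw(img,cam,P,col,o,s):
    cv2.polylines(img,[np.round((proj(cam,P)-o)*s).astype(int)],False,col,1,cv2.LINE_AA)
def fit2(local,world):   # rigid 2D fit
    l=local-local.mean(0); w=world-world.mean(0)
    yaw=np.arctan2((l[:,0]*w[:,1]-l[:,1]*w[:,0]).sum(),(l*w).sum()); C,S=np.cos(yaw),np.sin(yaw)
    return yaw, world.mean(0)-np.array([[C,-S],[S,C]])@local.mean(0)
E
cat > ov.py <<'E'
from h import *
import sys,json
T=json.load(open("m.json"))  # tray[x,y,yaw], pile[x,y,yaw], stand[x,y,yaw]
def rot(p,l): C,S=np.cos(p[2]),np.sin(p[2]); return np.array([p[0]+C*l[0]-S*l[1],p[1]+S*l[0]+C*l[1]])
def overlay(cam,img,o,wh,s,parts):
    im=cv2.resize(img[o[1]:o[1]+wh[1],o[0]:o[0]+wh[0]],None,fx=s,fy=s,interpolation=cv2.INTER_CUBIC)
    o=np.array(o)
    if "tray" in parts:
        t=T["tray"]
        draw(im,cam,rect(t,t[2],.205,.205,.029),(0,255,0),o,s)
        for l,r,z in (((.052,-.052),.033,.029),((.052,.052),.028,.029),((-.052,.052),.037,.029),((-.052,-.052),.019,.043)):
            draw(im,cam,circ([*rot(t,l),z],r),(0,255,255),o,s)
    if "pile" in parts:
        p=T["pile"]; draw(im,cam,rect(p,p[2],.07,.125,.016),(0,255,0),o,s)
        a=rot(p,(0,.03)); b=rot(p,(0,-.035))
        for c,r,z in ((a,.0225,.104),(a,.0305,.067),(a,.0345,.038),(b,.027,.038),(b,.0145,.113)): draw(im,cam,circ([*c,z],r),(0,255,255),o,s)
    if "stand" in parts:
        p=T["stand"]; draw(im,cam,rect(p,p[2],.094,.146,.009),(0,255,0),o,s)
    return im
E
python3 - <<'E'
from h import *; import json
# tray: mean of the two views; local x ahead, y left
L=np.array([[.052,-.052],[.052,.052],[-.052,.052],[-.052,-.052]])
s=np.array([[.59,.0821],[.5765,.1816],[.4747,.1696],[.4909,.0655]]); t=np.array([[.5931,.0798],[.5802,.1787],[.4733,.1697],[.4885,.0678]])
for w in (s,t,(s+t)/2):
    y,c=fit2(L,w); print("tray",y,c)
P=np.array([[0,-.035],[0,.03],[0,.03],[0,.03],[0,0]])
pw=np.array([[.5848,.3105],[.5930,.3780],[.5951,.3789],[.5904,.3796],[.588,.3478]])
yp,cp=fit2(P,pw); print("pile",yp,cp)
# mask edges of scale/stand in top
for n in("scale","scale_stand"):
  for d in robot.silhouettes("top",n)[:1]:
    m=d["mask"].astype(np.uint8); r=cv2.minAreaRect(cv2.findNonZero(m)); z=.016 if n=="scale" else .009
    w=np.array([onz("top",b,z)[:2] for b in cv2.boxPoints(r)]); e=w-np.roll(w,1,0)
    print(n,d["confidence"],w.mean(0).round(4),np.linalg.norm(e,axis=1).round(4),np.arctan2(e[:,1],e[:,0]).round(3))
json.dump(dict(tray=[*c,y],pile=[*cp,yp],stand=[.4194,.3592,yp*0]),open("m.json","w"))
# mug near the pile: top rim px in top view, given height unknown
print(onz("top",(287,185),.06),onz("top",(287,185),.08), onz("side",(242,224),.06),onz("side",(242,224),.08))
from ov import *
a=overlay("top",robot.read_camera("top"),(225,215),(235,150),3.4,["tray","pile","stand"])
cv2.imwrite("pics/ovt.png",a); print(robot.state()["clock"])
b=overlay("side",robot.read_camera("side"),(215,180),(235,160),3.4,["tray","pile","stand"]); cv2.imwrite("pics/ovs.png",b)
E
```

```text
tray 0.14314281491203887 [0.533025 0.1247  ]
tray 0.11852981771717258 [0.533775 0.124   ]
tray 0.13073871944628157 [0.5334  0.12435]
pile -0.12071193974202772 [0.58893539 0.34804005]
scale 0.88 [0.5871 0.3476] [0.1258 0.0707 0.1276 0.0707] [ 1.445 -0.097 -1.697  3.019]
scale_stand 0.85 [0.4192 0.3635] [0.1455 0.0949 0.1484 0.095 ] [ 1.518 -0.018 -1.623  3.092]
[0.72853419 0.32795535 0.06      ] [0.72179718 0.32703414 0.08      ] [0.73002879 0.32645282 0.06      ] [0.70733617 0.3588446  0.08      ]
1.25
```

View pics/ovt.png

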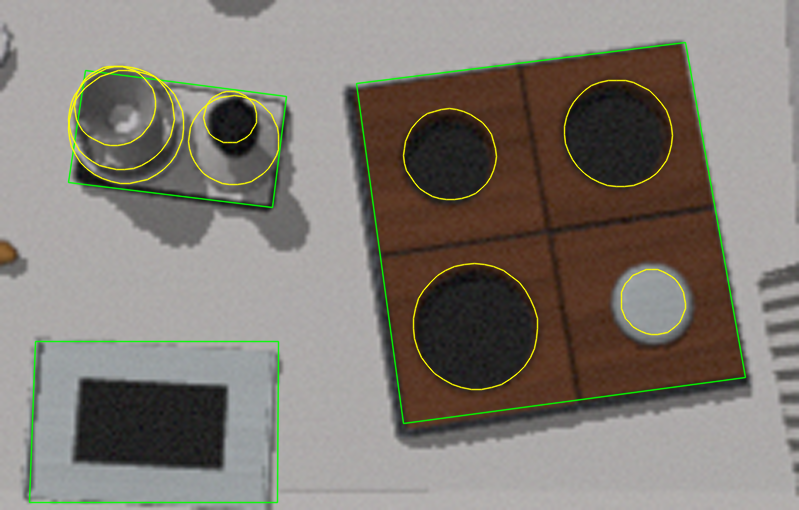

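View pics/ovs.png

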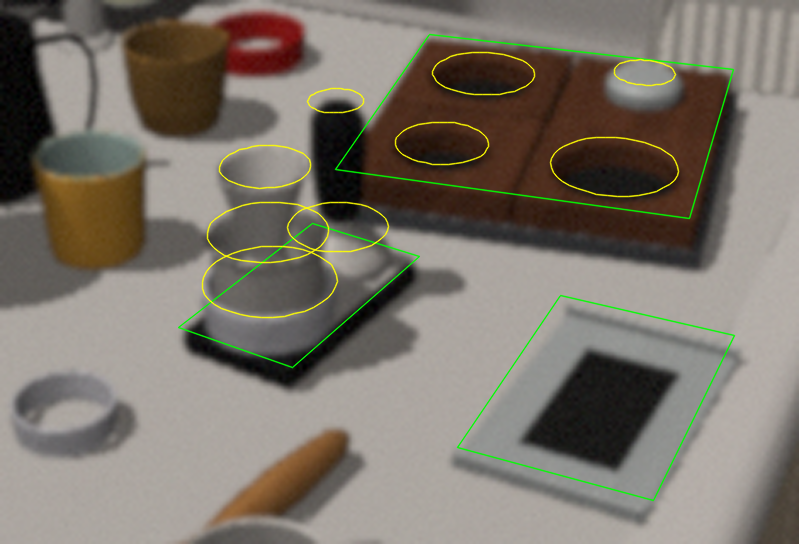

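The top overlay fits within about 1–2 px. In the side view the pile and stand sit roughly 3 px low, so I'll triangulate a few sharp points to check heights before acting.

```bash
python3 - <<'E'
from h import *
Z=lambda o,p:np.array(o)+np.array(p)/3.4
def tri(t,s):
    (p,d),(q,e)=ray("top",Z((225,215),t)),ray("side",Z((215,180),s))
    d/=np.linalg.norm(d); e/=np.linalg.norm(e)
    a=np.linalg.lstsq(np.c_[d,-e],q-p,rcond=None)[0]; A=p+a[0]*d; B=q+a[1]*e
    return ((A+B)/2).round(4),(A-B).round(4)
print("tamper top .113",tri((231,119),(338,107)))
print("scale -y -x corner .016",tri((272,207),(414,268)))
print("scale +y -x corner",tri((71,182),(294,373)))
print("spigot top .043",tri((653,302),(645,73)))
print("jigger well .029",tri((450,154),(443,144)))
print("stand corner +y+x",tri((38,338),(568,309)),"-y-x",tri((272,505),(650,503)))
print("stand centre",onz("top",Z((225,215),(153.5,423)),.006))
s=robot.state(); M=R.from_rotvec(s["tool_rot"]).as_matrix(); print(M.round(3), s["tool_pos"])
E
```

```text
tamper top .113 (array([0.5838, 0.3127, 0.109 ]), array([0.0003, 0.0001, 0.0001]))
scale -y -x corner .016 (array([0.5487, 0.2903, 0.0076]), array([-0.0015, -0.0005, -0.0002]))
scale +y -x corner (array([0.5619, 0.4129, 0.0115]), array([0.0008, 0.0003, 0.0001]))
spigot top .043 (array([0.4882, 0.0656, 0.0421]), array([0.0002, 0.0001, 0.    ]))
jigger well .029 (array([0.5778, 0.1821, 0.0277]), array([0.0007, 0.0002, 0.0001]))
stand corner +y+x (array([0.4445, 0.4135, 0.0839]), array([0.0405, 0.0102, 0.0033])) -y-x (array([ 0.3844,  0.2949, -0.0991]), array([-0.0404, -0.0114,  0.0024]))
stand centre [0.4179499  0.36008596 0.006     ]
[[ 0.291 -0.957 -0.   ]
 [-0.957 -0.291  0.   ]
 [-0.     0.    -1.   ]] [ 0.17428362 -0.57409079  0.22260762]
```

jog_arm --rows "1 0 0 0 0 0 -0.1822; 1 0 0 0 0 0 -0.1822; 1 0 0 0 0 0 -0.1822; 1 0 0 0 0 0 -0.1822; 1 0 0 0 0 0 -0.1822; 1 0 0 0 0 0 -0.1822; 1 0 0 0 0 0 -0.1822; 1 33 -50 0 0 0 0; 1 33 -50 0 0 0 0; 1 33 -50 0 0 0 0" --force 25

```text
clock: 2.55
tool_pos: [0.2741, -0.4228, 0.2227]
tool_rot: [3.141, -0.002, 0.001]
wrist_force: [0.9, 0.1, 1.5]
grip_width: 0.0881
```

jog_arm --rows "1 33 -50 0 0 0 0; 1 33 -50 0 0 0 0; 1 33 -50 0 0 0 0; 1 17 -50 0 0 0 0; 1 17 -50 0 0 0 0; 1 17 -50 0 0 0 0; 1 17 -50 0 0 0 0; 1 17 -50 0 0 0 0; 1 17 -50 0 0 0 0; 1 17 -50 0 0 0 0"

```text
clock: 3.8
tool_pos: [0.4922, 0.0775, 0.2229]
tool_rot: [3.142, -0.001, 0.001]
wrist_force: [1.2, -0.1, 0.5]
grip_width: 0.0876
```

jog_arm --rows "1 17 -50 0 0 0 0; 1 17 -50 0 0 0 0; 1 17 -50 0 0 0 0; 1 17 -50 0 0 0 0; 1 17 -50 0 0 0 0; 1 17 -50 0 0 0 0; 1 0 0 0 0 0 0; 1 0 0 0 0 0 0"

```text
clock: 4.8
tool_pos: [0.5934, 0.3751, 0.2222]
tool_rot: [3.141, -0.0, -0.002]
wrist_force: [-0.1, 0.5, 0.1]
grip_width: 0.0881
```

jog_arm --rows "1 -1 -3 40 0 0 0; 1 0 0 40 0 0 0; 1 0 0 40 0 0 0; 1 0 0 29 0 0 0; 1 0 0 0 0 0 0; 0.4 0 0 0 0 0 0; 0.4 0 0 0 0 0 0; 0.4 0 0 0 0 0 0; 0.4 0 0 0 0 0 0; 0.4 0 0 0 0 0 0" --force 25

```text
clock: 6.05
tool_pos: [0.5931, 0.3788, 0.074]
tool_rot: [-3.141, 0.001, -0.001]
wrist_force: [0.7, -0.5, 1.9]
grip_width: 0.0438
```

jog_arm --rows "0.2 0 0 0 0 0 0; 0.2 0 0 0 0 0 0; 0.2 0 0 0 0 0 0; 0.2 0 0 -10 0 0 0; 0.2 0 0 -20 0 0 0; 0.2 0 0 -30 0 0 0; 0.2 0 0 -30 0 0 0; 0.2 0 0 0 0 0 0"

```text
clock: 7.05
tool_pos: [0.595, 0.3798, 0.1678]
tool_rot: [-3.138, 0.001, -0.01]
wrist_force: [0.6, 0.2, -1.5]
grip_width: 0.0434
```

```bash
python3 - <<'E'
from h import *
i=robot.read_camera("side"); cv2.imwrite("pics/j1.png",cv2.resize(i[120:320,180:450],None,fx=2.5,fy=2.5))
s=robot.state(); print(s["tool_pos"],s["wrist_force"],s["grip_width"])
E
```

```text
[0.59375412 0.37915443 0.16555367] [-0.5624926  -0.53558662 -1.72024194] 0.04333383532466645
```

View pics/j1.png

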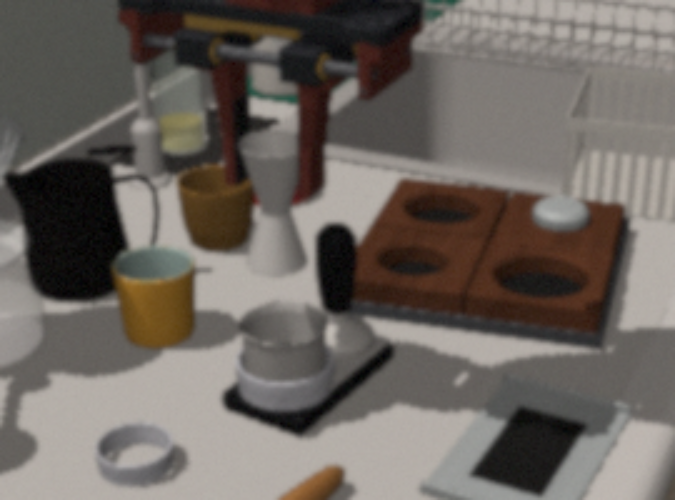

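The jigger is out of the cup and hanging upright in the fingers at (272,200). The cup, ring and tamper haven't moved.

jog_arm --rows "0.2 0 0 -30 0 0 0; 0.2 0 0 -20 0 0 0; 0.2 -4 40 0 0 0 0; 0.2 -4 40 0 0 0 0; 0.2 -4 40 0 0 0 0; 0.2 -4 40 0 0 0 0; 0.2 0 37 0 0 0 0; 0.2 0 0 40 0 0 0; 0.2 0 0 0 0 0 0; 0.2 0 0 0 0 0 0"

```text
clock: 8.35
tool_pos: [0.5766, 0.182, 0.1736]
tool_rot: [-3.142, 0.0, 0.002]
wrist_force: [-0.1, 0.8, -1.0]
grip_width: 0.0435
```

```bash
python3 - <<'E'
from h import *
s=robot.state(); print(s["tool_pos"],s["wrist_force"],s["grip_width"])
t=robot.read_camera("top"); i=robot.read_camera("side")
for c in("top","side"): print(c,[(d["centre"].round(4) if hasattr(d["centre"],"round") else d["centre"],d["confidence"]) for d in robot.spot_point(c,"jigger")][:2])
a=cv2.resize(t[215:350,310:460],(600,540)); 
b=cv2.resize(i[150:290,300:450],(600,560))
cv2.imwrite("pics/j2.png",cv2.resize(np.hstack([a,b[:540]]),(800,360)))
E
```

```text
[0.57656312 0.18198936 0.17362771] [-0.11428801  0.83833045 -0.95892716] 0.04345502529172197
top [([0.5758, 0.184, 0.1176], 0.49)]
side [([0.5797, 0.1811, 0.1199], 0.56), ([0.4915, 0.0653, 0.0033], 0.2)]
```

View pics/j2.png

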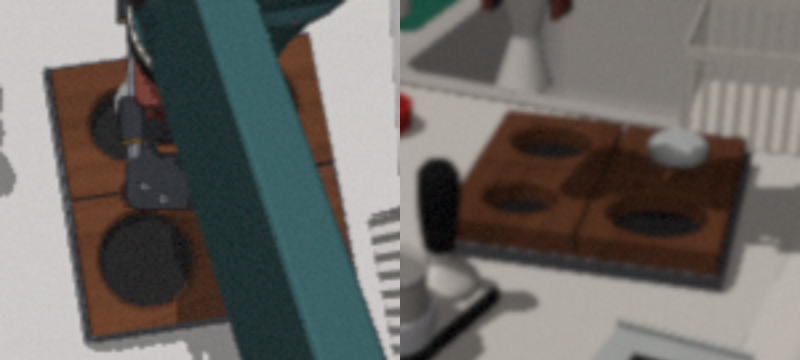

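The jigger hangs upright over the jigger well, and the networks put it within 1–2 mm of the target. I'll lower it now.

jog_arm --rows "0.2 1 0 30 0 0 0; 0.2 0 0 30 0 0 0; 0.2 0 0 25 0 0 0; 0.2 0 0 10 0 0 0; 0.2 0 0 7 0 0 0; 0.2 0 0 3 0 0 0; 0.2 0 0 0 0 0 0; 0.2 0 0 0 0 0 0"

```text
clock: 9.55
tool_pos: [0.5782, 0.1818, 0.0694]
tool_rot: [-3.141, 0.001, -0.002]
wrist_force: [-0.1, 0.3, -0.4]
grip_width: 0.0437
```

jog_arm --rows "0.2 0 0 2 0 0 0; 0.2 0 0 1 0 0 0; 0.2 0 0 1 0 0 0; 0.2 0 0 0 0 0 0"

```text
clock: 10.05
tool_pos: [0.5781, 0.1818, 0.0661]
tool_rot: [-3.141, 0.001, -0.001]
wrist_force: [-2.1, -0.6, 10.4]
grip_width: 0.0438
```

jog_arm --rows "0.55 0 0 0 0 0 0; 0.6 0 0 0 0 0 0; 0.7 0 0 0 0 0 0; 0.7 0 0 0 0 0 0; 0.7 0 0 -20 0 0 0; 0.7 0 0 -40 0 0 0; 0.7 0 0 -50 0 0 0; 0.7 0 -40 0 0 0 0; 0.7 2 -45 0 0 0 0; 0.7 5 -45 0 0 0 0"

```text
clock: 11.3
tool_pos: [0.5847, 0.3127, 0.1749]
tool_rot: [-3.142, 0.002, -0.0]
wrist_force: [0.3, 0.1, 0.5]
grip_width: 0.0612
```

```bash
python3 - <<'E'
from h import *
s=robot.state(); print(s["clock"],s["tool_pos"],s["wrist_force"],s["grip_width"])
t=robot.read_camera("top"); i=robot.read_camera("side")
for n in("jigger","tamper"):
  for c in("top","side"): print(n,c,[(np.round(d["centre"],4),d["confidence"]) for d in robot.spot_point(c,n)][:2])
cv2.imwrite("pics/j3.png",cv2.resize(i[130:300,240:460],None,fx=3,fy=3))
E
```

```text
11.3 [0.58473131 0.31274858 0.1748966 ] [0.30014311 0.05322359 0.49895283] 0.06119452563562299
jigger top [(array([0.5793, 0.1808, 0.0097]), 0.58), (array([0.4769, 0.1665, 0.0014]), 0.18)]
jigger side [(array([0.5793, 0.1818, 0.0116]), 0.55)]
tamper top []
tamper side [(array([0.5828, 0.3129, 0.0142]), 0.67)]
```

View pics/j3.png

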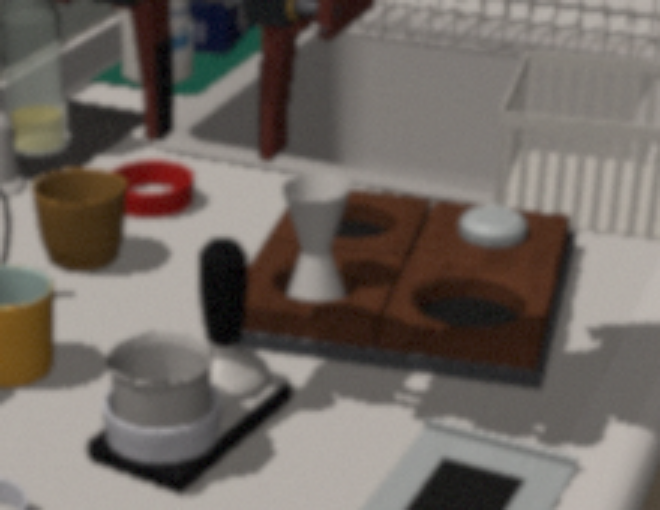

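The jigger is seated upright in its well at about (.579,.181,.011). Next is the tamper, gripped by the handle.

jog_arm --rows "0.7 0 0 40 0 0 0; 0.7 0 0 40 0 0 0; 0.7 0 0 30 0 0 0; 0.7 0 0 10 0 0 0; 0.7 0 0 0 0 0 0; 0.1 0 0 0 0 0 0; 0.1 0 0 0 0 0 0; 0.1 0 0 0 0 0 0; 0.1 0 0 0 0 0 0; 0.1 0 0 0 0 0 0" --force 40

```text
clock: 12.85
tool_pos: [0.5847, 0.3119, 0.0552]
tool_rot: [-3.141, 0.001, 0.0]
wrist_force: [-2.8, 0.5, 5.1]
grip_width: 0.028
```

jog_arm --rows "0.1 0 0 -5 0 0 0; 0.1 0 0 -15 0 0 0; 0.1 0 0 -30 0 0 0; 0.1 0 0 -35 0 0 0; 0.1 0 0 -35 0 0 0; 0.1 0 0 0 0 0 0; 0.1 0 20 0 0 0 0; 0.1 1 40 0 0 0 0; 0.1 1 40 0 0 0 0; 0.1 1 40 0 0 0 0"

```text
clock: 14.1
tool_pos: [0.5858, 0.1691, 0.1723]
tool_rot: [3.14, -0.001, -0.007]
wrist_force: [0.0, 0.1, -3.5]
grip_width: 0.0276
```

jog_arm --rows "0.1 2 40 0 0 0 0; 0.1 2 38 0 0 0 0; 0.1 0 15 0 0 0 0; 0.1 0 0 0 0 0 0; 0.1 0 0 0 0 0 0; 0.1 0 0 0 0 0 0"

```text
clock: 14.85
tool_pos: [0.5915, 0.0798, 0.1745]
tool_rot: [-3.141, -0.001, 0.0]
wrist_force: [0.3, -0.4, -4.5]
grip_width: 0.028
```

```bash
python3 - <<'E'
from h import *
s=robot.state(); print(s["clock"],s["tool_pos"],s["wrist_force"],s["grip_width"])
t=robot.read_camera("top"); i=robot.read_camera("side")
for n in("jigger","tamper","tamper_block"):
  for c in("top","side"): print(n,c,[(np.round(d["centre"],4),d["confidence"]) for d in robot.spot_point(c,n)][:2])
cv2.imwrite("pics/t1.png",cv2.resize(i[130:300,240:460],None,fx=3,fy=3))
E
```

```text
14.85 [0.5915161  0.0798059  0.17450859] [ 0.30348459 -0.41631428 -4.47909404] 0.027972144915447757
jigger top [(array([0.5823, 0.1817, 0.009 ]), 0.94), (array([ 0.5889,  0.3503, -0.0068]), 0.67)]
jigger side [(array([0.5799, 0.1807, 0.0132]), 0.87), (array([0.5954, 0.3802, 0.0123]), 0.21)]
tamper top [(array([0.589 , 0.0778, 0.1297]), 0.92)]
tamper side [(array([0.5899, 0.0803, 0.1323]), 0.78)]
tamper_block top [(array([0.5918, 0.0824, 0.0036]), 0.7), (array([ 0.4194,  0.3628, -0.003 ]), 0.58)]
tamper_block side [(array([ 0.5896,  0.0832, -0.0012]), 0.62)]
```

View pics/t1.png

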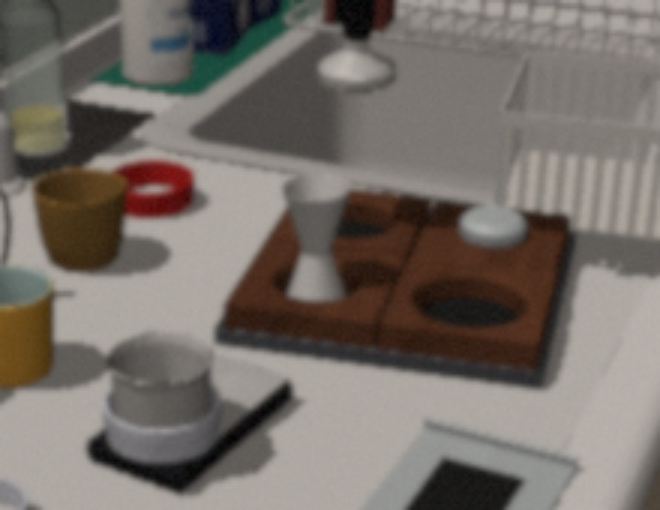

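The tamper is held upright over its well. I'll nudge it +1 mm in x and +1 mm in y, then lower it.

jog_arm --rows "0.1 1 -1 30 0 0 0; 0.1 0 0 30 0 0 0; 0.1 0 0 25 0 0 0; 0.1 0 0 15 0 0 0; 0.1 0 0 10 0 0 0; 0.1 0 0 8 0 0 0; 0.1 0 0 0 0 0 0; 0.1 0 0 0 0 0 0"

```text
clock: 16.25
tool_pos: [0.5933, 0.0797, 0.0573]
tool_rot: [-3.141, 0.001, -0.002]
wrist_force: [-0.2, 0.0, -4.3]
grip_width: 0.0279
```

jog_arm --rows "0.1 0 0 2 0 0 0; 0.1 0 0 1 0 0 0; 0.1 0 0 1 0 0 0; 0.1 0 0 0 0 0 0"

```text
clock: 16.75
tool_pos: [0.5926, 0.0797, 0.0526]
tool_rot: [-3.142, 0.001, 0.0]
wrist_force: [0.0, -0.1, -5.4]
grip_width: 0.0278
```

jog_arm --rows "0.1 0 0 1 0 0 0; 0.1 0 0 1 0 0 0; 0.1 0 0 0 0 0 0; 0.1 0 0 0 0 0 0"

```text
clock: 17.25
tool_pos: [0.5927, 0.0797, 0.0507]
tool_rot: [-3.141, 0.001, 0.0]
wrist_force: [-0.4, -1.2, -4.7]
grip_width: 0.0278
```

jog_arm --rows "0.1 0 0 1 0 0 0; 0.1 0 0 1 0 0 0; 0.1 0 0 0 0 0 0; 0.1 0 0 0 0 0 0"

```text
clock: 17.75
tool_pos: [0.5929, 0.0797, 0.0502]
tool_rot: [-3.142, 0.001, -0.001]
wrist_force: [-3.7, -0.5, 9.2]
grip_width: 0.0277
```

jog_arm --rows "0.4 0 0 0 0 0 0; 0.5 0 0 0 0 0 0; 0.6 0 0 0 0 0 0; 0.6 0 0 -20 0 0 0; 0.6 0 0 -40 0 0 0; 0.6 0 0 -50 0 0 0; 0.6 0 0 0 0 0 0; 1 0 -50 0 0 0 0; 1 0 -50 0 0 0 0; 1 0 -50 0 0 0 0"

```text
clock: 19.0
tool_pos: [0.5922, 0.2308, 0.1574]
tool_rot: [3.141, -0.002, -0.002]
wrist_force: [0.8, -0.4, -0.2]
grip_width: 0.0792
```

jog_arm --rows "1 0 -50 0 0 0 0; 1 0 -50 0 0 0 0; 1 0 -48 0 0 0 0; 1 0 0 0 0 0 0; 1 0 0 0 0 0 0"

```text
clock: 19.62
tool_pos: [0.5922, 0.3769, 0.1574]
tool_rot: [3.14, -0.0, -0.003]
wrist_force: [1.0, -1.5, -0.8]
grip_width: 0.0876
```

```bash
python3 - <<'E'
from h import *
s=robot.state(); print(s["clock"],s["tool_pos"],s["wrist_force"],s["grip_width"])
t=robot.read_camera("top"); i=robot.read_camera("side")
for n in("jigger","tamper","tamper_block","dosing_cup","dosing_ring","scale"):
  for c in("top","side"): print(n,c,[(np.round(d["centre"],4),d["confidence"]) for d in robot.spot_point(c,n)][:2])
cv2.imwrite("pics/c1.png",cv2.resize(i[130:300,240:460],None,fx=3,fy=3))
E
```

```text
19.625 [0.59215031 0.37690466 0.15735625] [ 1.04626939 -1.46773723 -0.84334606] 0.0875945494156878
jigger top [(array([0.5798, 0.1839, 0.0121]), 0.77)]
jigger side [(array([0.5789, 0.1779, 0.011 ]), 0.85), (array([0.421 , 0.3613, 0.0005]), 0.53)]
tamper top [(array([0.5894, 0.0792, 0.0075]), 0.89)]
tamper side [(array([0.5939, 0.0807, 0.0075]), 0.77)]
tamper_block top []
tamper_block side [(array([ 0.5895,  0.0816, -0.0006]), 0.81)]
dosing_cup top [(array([0.5968, 0.3834, 0.0153]), 0.42)]
dosing_cup side [(array([0.5908, 0.3785, 0.015 ]), 0.73), (array([0.489 , 0.0667, 0.0018]), 0.47)]
dosing_ring top [(array([7.676e-01, 6.160e-02, 6.000e-04]), 0.78), (array([0.592 , 0.3782, 0.0184]), 0.49)]
dosing_ring side [(array([0.6498, 0.4829, 0.0016]), 0.75), (array([0.7703, 0.0604, 0.0024]), 0.62)]
scale top [(array([ 0.5891,  0.3482, -0.0078]), 0.88), (array([0.5917, 0.079 , 0.0074]), 0.18)]
scale side [(array([0.5753, 0.1827, 0.0016]), 0.64), (array([ 0.5877,  0.3452, -0.0038]), 0.6)]
```

View pics/c1.png

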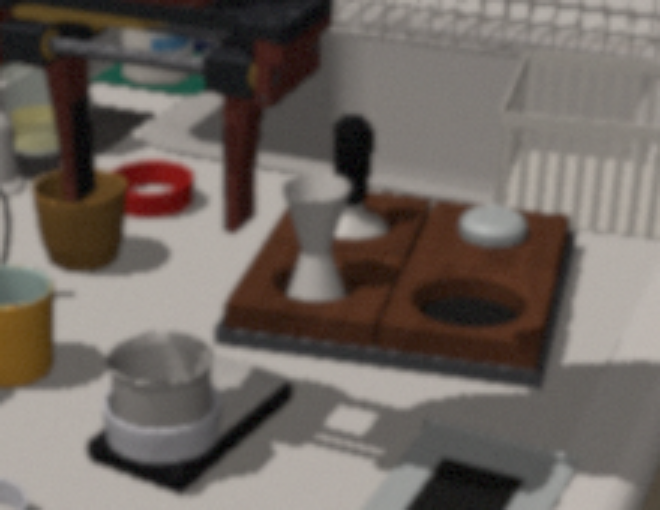

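The tamper is seated upright in its well. Now the cup, gripped above the ring.

jog_arm --rows "1 0 -1 40 0 0 0; 1 0 0 40 0 0 0; 1 0 0 26 0 0 0; 1 0 0 10 0 0 0; 1 0 0 0 0 0 0; 0.6 0 0 0 0 0 0; 0.5 0 0 0 0 0 0; 0.5 0 0 0 0 0 0; 0.5 0 0 0 0 0 0; 0.5 0 0 0 0 0 0" --force 25

```text
clock: 21.58
tool_pos: [0.5934, 0.3789, 0.0436]
tool_rot: [-3.141, 0.001, -0.002]
wrist_force: [-0.6, 0.4, 5.5]
grip_width: 0.0594
```

jog_arm --rows "0.5 0 0 -4 0 0 0; 0.5 0 0 -10 0 0 0; 0.5 0 0 -20 0 0 0; 0.5 0 0 -25 0 0 0; 0.5 0 0 -26 0 0 0; 0.5 -10 20 0 0 0 0; 0.5 -24 42 0 0 0 0; 0.5 -24 42 0 0 0 0; 0.5 -24 42 0 0 0 0; 0.5 -24 42 0 0 0 0"

```text
clock: 22.82
tool_pos: [0.4865, 0.1897, 0.1291]
tool_rot: [-3.141, 0.0, -0.003]
wrist_force: [0.7, 0.2, -0.7]
grip_width: 0.0593
```

jog_arm --rows "0.5 -12 21 0 0 0 0; 0.5 0 0 0 0 0 0; 0.5 0 0 0 0 0 0; 0.5 0 0 0 0 0 0"

```text
clock: 23.32
tool_pos: [0.4759, 0.1706, 0.1281]
tool_rot: [-3.141, -0.0, -0.002]
wrist_force: [-0.1, -0.3, -1.4]
grip_width: 0.0589
```

```bash
python3 - <<'E'
from h import *
s=robot.state(); print(s["clock"],s["tool_pos"],s["wrist_force"],s["grip_width"])
t=robot.read_camera("top"); i=robot.read_camera("side")
for n in("dosing_cup","dosing_ring","scale"):
  for c in("top","side"): print(n,c,[(np.round(d["centre"],4),d["confidence"]) for d in robot.spot_point(c,n)][:2])
cv2.imwrite("pics/c2.png",cv2.resize(i[130:300,240:460],None,fx=3,fy=3))
E
```

```text
23.325 [0.47585397 0.17064514 0.12810957] [-0.06500349 -0.34155861 -1.37550038] 0.05893251085133698
dosing_cup top [(array([0.4748, 0.17  , 0.1019]), 0.4)]
dosing_cup side [(array([0.4755, 0.1688, 0.1013]), 0.85), (array([ 0.5896,  0.3475, -0.002 ]), 0.37)]
dosing_ring top [(array([0.7705, 0.0632, 0.0011]), 0.91), (array([0.5942, 0.3825, 0.016 ]), 0.8)]
dosing_ring side [(array([6.470e-01, 4.832e-01, 1.000e-04]), 0.75), (array([0.5941, 0.3772, 0.0111]), 0.74)]
scale top [(array([ 0.5886,  0.3498, -0.003 ]), 0.88)]
scale side [(array([ 0.5889,  0.3497, -0.0023]), 0.82)]
```

View pics/c2.png

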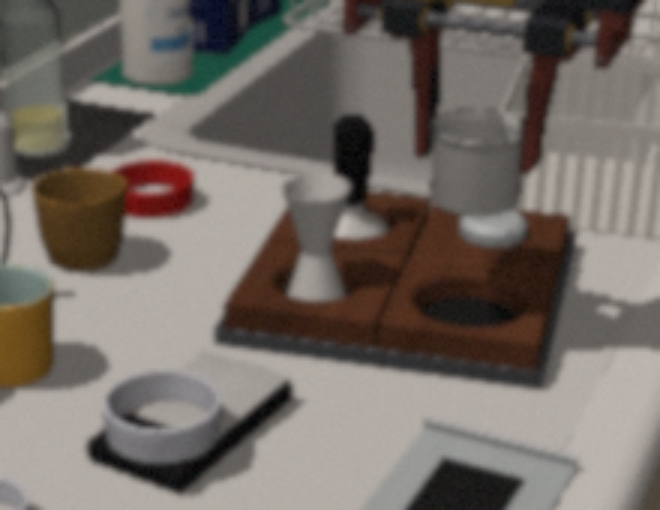

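The cup is held level above its well and the ring stayed flat on the scale. I'll lower the cup now.

jog_arm --rows "0.5 -1 1 25 0 0 0; 0.5 0 0 25 0 0 0; 0.5 0 0 18 0 0 0; 0.5 0 0 10 0 0 0; 0.5 0 0 6 0 0 0; 0.5 0 0 0 0 0 0; 0.5 0 0 2 0 0 0; 0.5 0 0 1 0 0 0; 0.5 0 0 0 0 0 0; 0.5 0 0 0 0 0 0"

```text
clock: 24.98
tool_pos: [0.4739, 0.1688, 0.0408]
tool_rot: [-3.141, 0.001, -0.0]
wrist_force: [-0.5, -0.3, -0.7]
grip_width: 0.0594
```

jog_arm --rows "0.5 0 0 1 0 0 0; 0.5 0 0 1 0 0 0; 0.5 0 0 1 0 0 0; 0.5 0 0 0 0 0 0; 0.5 0 0 0 0 0 0"

```text
clock: 25.6
tool_pos: [0.4737, 0.1687, 0.0385]
tool_rot: [-3.141, 0.001, -0.0]
wrist_force: [-2.8, -0.7, 10.5]
grip_width: 0.0593
```

jog_arm --rows "0.8 0 0 0 0 0 0; 0.9 0 0 0 0 0 0; 0.9 0 0 0 0 0 0; 0.9 0 0 -20 0 0 0; 0.9 0 0 -40 0 0 0; 0.9 0 0 -40 0 0 0; 1 20 -35 0 0 0 0; 1 25 -44 0 0 0 0; 1 25 -44 0 0 0 0; 1 25 -44 0 0 0 0"

```text
clock: 26.85
tool_pos: [0.5694, 0.3371, 0.1375]
tool_rot: [3.141, -0.001, -0.0]
wrist_force: [0.3, 0.0, -0.4]
grip_width: 0.0876
```

jog_arm --rows "1 25 -44 0 0 0 0; 1 0 0 0 0 0 0; 1 0 0 40 0 0 0; 1 0 0 0 0 0 0; 1 0 0 0 0 0 0"

```text
clock: 27.48
tool_pos: [0.5937, 0.379, 0.0984]
tool_rot: [3.141, -0.002, -0.001]
wrist_force: [-0.0, -0.2, 0.3]
grip_width: 0.0875
```

```bash
python3 - <<'E'
from h import *
s=robot.state(); print(s["clock"],s["tool_pos"],s["wrist_force"],s["grip_width"])
t=robot.read_camera("top"); i=robot.read_camera("side")
for n in("dosing_cup","dosing_ring","scale","ring_block"):
  for c in("top","side"): print(n,c,[(np.round(d["centre"],4),d["confidence"]) for d in robot.spot_point(c,n)][:2])
cv2.imwrite("pics/r1.png",cv2.resize(i[130:300,240:460],None,fx=3,fy=3))
E
```

```text
27.475 [0.59372653 0.37897959 0.09835231] [-0.02173899 -0.19391252  0.3283455 ] 0.08750235528456116
dosing_cup top [(array([0.4748, 0.1699, 0.0116]), 0.65)]
dosing_cup side [(array([0.4762, 0.1688, 0.011 ]), 0.95), (array([5.893e-01, 8.390e-02, 1.000e-04]), 0.38)]
dosing_ring top [(array([ 0.7708,  0.061 , -0.0037]), 0.86), (array([0.5969, 0.3819, 0.0185]), 0.47)]
dosing_ring side [(array([0.5923, 0.3781, 0.0118]), 0.95), (array([0.6477, 0.4799, 0.0019]), 0.9)]
scale top [(array([ 0.591 ,  0.3496, -0.0069]), 0.7)]
scale side [(array([ 0.5864,  0.3494, -0.0027]), 0.75)]
ring_block top [(array([0.4928, 0.0663, 0.0007]), 0.56)]
ring_block side [(array([0.4929, 0.0653, 0.0032]), 0.73)]
```

View pics/r1.png

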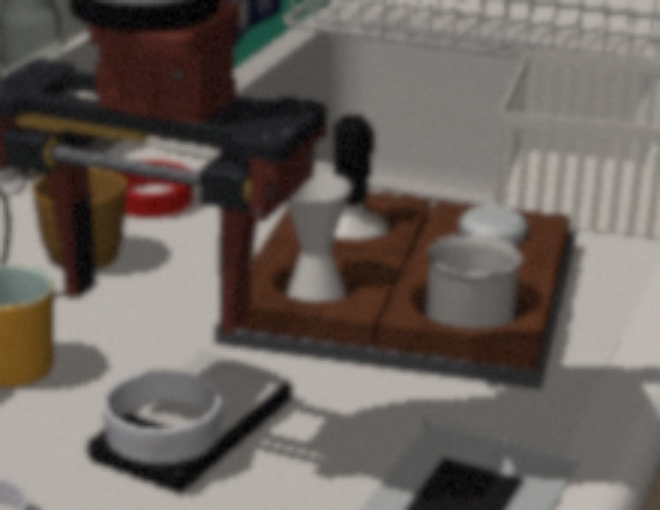

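The cup is seated. Now the ring: its fingertips need to stay 4–5 mm above its underside.

jog_arm --rows "1 0 0 35 0 0 0; 1 0 0 30 0 0 0; 1 0 0 10 0 0 0; 1 0 0 3 0 0 0; 1 0 0 0 0 0 0; 0.8 0 0 0 0 0 0; 0.7 0 0 0 0 0 0; 0.7 0 0 0 0 0 0; 0.7 0 0 0 0 0 0; 0.7 0 0 0 0 0 0" --force 25

```text
clock: 29.22
tool_pos: [0.5943, 0.3799, 0.0205]
tool_rot: [-3.141, 0.001, -0.001]
wrist_force: [-1.0, 0.3, 6.8]
grip_width: 0.0679
```

jog_arm --rows "0.7 0 0 -4 0 0 0; 0.7 0 0 -16 0 0 0; 0.7 0 0 -30 0 0 0; 0.7 0 0 -30 0 0 0; 0.7 0 0 -30 0 0 0; 0.7 -5 15 0 0 0 0; 0.7 -13 38 0 0 0 0; 0.7 -14 42 0 0 0 0; 0.7 -14 42 0 0 0 0; 0.7 -14 42 0 0 0 0"

```text
clock: 30.48
tool_pos: [0.5315, 0.1983, 0.1284]
tool_rot: [3.141, -0.001, -0.004]
wrist_force: [-0.2, -0.1, -1.1]
grip_width: 0.0681
```

jog_arm --rows "0.7 -14 42 0 0 0 0; 0.7 -14 42 0 0 0 0; 0.7 -13 38 0 0 0 0; 0.7 -4 12 0 0 0 0; 0.7 0 0 0 0 0 0; 0.7 0 0 0 0 0 0; 0.7 0 0 0 0 0 0"

```text
clock: 31.35
tool_pos: [0.4891, 0.0677, 0.1296]
tool_rot: [-3.141, -0.001, -0.0]
wrist_force: [-0.1, -0.2, -1.3]
grip_width: 0.0679
```

```bash
python3 - <<'E'
from h import *
s=robot.state(); print(s["clock"],s["tool_pos"],s["wrist_force"],s["grip_width"])
t=robot.read_camera("top"); i=robot.read_camera("side")
for n in("dosing_ring","scale"):
  for c in("top","side"): print(n,c,[(np.round(d["centre"],4),d["confidence"]) for d in robot.spot_point(c,n)][:3])
cv2.imwrite("pics/r2.png",cv2.resize(i[110:300,240:460],None,fx=3,fy=3))
E
```

```text
31.35 [0.48910715 0.06765    0.12961078] [-0.08628578 -0.15258418 -1.27200296] 0.06793672607687593
dosing_ring top [(array([7.714e-01, 6.240e-02, 3.000e-04]), 0.86), (array([0.4904, 0.0685, 0.1302]), 0.62), (array([0.6517, 0.4825, 0.002 ]), 0.6)]
dosing_ring side [(array([ 0.6489,  0.4807, -0.001 ]), 0.7), (array([0.4879, 0.066 , 0.1215]), 0.62), (array([0.7689, 0.0613, 0.0029]), 0.57)]
scale top []
scale side [(array([ 0.5854,  0.3473, -0.002 ]), 0.95), (array([0.4717, 0.171 , 0.0011]), 0.64), (array([0.4864, 0.0659, 0.1238]), 0.38)]
```

View pics/r2.png

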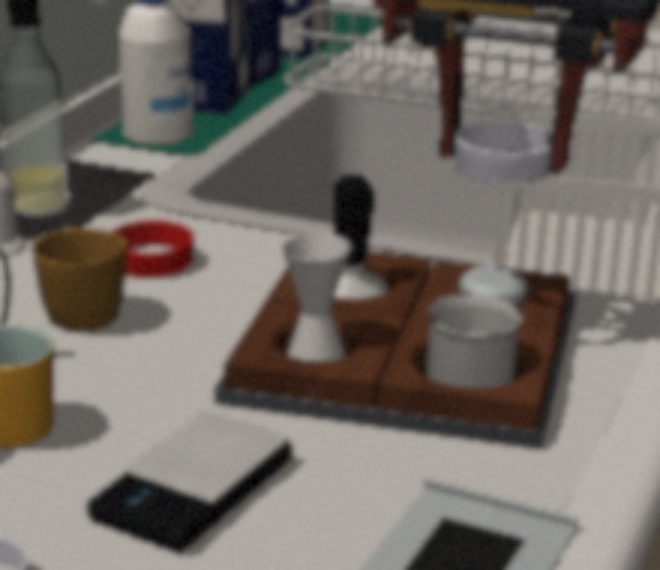

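The ring is held level over the spigot, within about 1 mm. I'll lower it slowly, because the gripper body passes only a few mm above the tamper's top.

jog_arm --rows "0.7 0 1 30 0 0 0; 0.7 0 0 30 0 0 0; 0.7 0 0 18 0 0 0; 0.7 0 0 0 0 0 0; 0.7 0 0 5 0 0 0; 0.7 0 0 5 0 0 0; 0.7 0 0 3 0 0 0; 0.7 0 0 0 0 0 0; 0.7 0 0 0 0 0 0; 0.7 0 0 0 0 0 0"

```text
clock: 32.9
tool_pos: [0.4888, 0.0657, 0.0388]
tool_rot: [-3.141, 0.001, -0.0]
wrist_force: [-0.3, 0.1, -0.7]
grip_width: 0.0677
```

jog_arm --rows "0.7 0 0 2 0 0 0; 0.7 0 0 1 0 0 0; 0.7 0 0 1 0 0 0; 0.7 0 0 0 0 0 0; 0.7 0 0 0 0 0 0"

```text
clock: 33.52
tool_pos: [0.4887, 0.0657, 0.0347]
tool_rot: [-3.141, 0.001, 0.0]
wrist_force: [-0.2, -0.6, -1.0]
grip_width: 0.0683
```

jog_arm --rows "0.9 0 0 0 0 0 0; 1 0 0 0 0 0 0; 1 0 0 0 0 0 0; 1 0 0 -20 0 0 0; 1 0 0 -40 0 0 0; 1 0 0 -40 0 0 0; 1 0 0 0 0 0 0; 1 15 -43 0 0 0 0; 1 15 -43 0 0 0 0; 1 15 -43 0 0 0 0"

```text
clock: 34.78
tool_pos: [0.5334, 0.1957, 0.1334]
tool_rot: [3.141, -0.002, -0.002]
wrist_force: [0.1, -0.0, -0.3]
grip_width: 0.0878
```

jog_arm --rows "1 15 -43 0 0 0 0; 1 15 -43 0 0 0 0; 1 15 -43 0 0 0 0; 1 9 -25 0 0 0 0.12; 1 0 0 0 0 0 0; 1 0 0 40 0 0 0; 1 0 0 0 0 0 0; 1 0 0 0 0 0 0"

```text
clock: 35.78
tool_pos: [0.5877, 0.3478, 0.0949]
tool_rot: [3.135, -0.189, -0.001]
wrist_force: [-0.8, 0.1, -0.6]
grip_width: 0.0878
```

```bash
cat > sc.py <<'E'
from h import *
from ov import T,rot
# scale: top-view mask, fit rectangle at z
def rectof(n,z):
    for d in robot.silhouettes("top",n):
        m=d["mask"].astype(np.uint8); r=cv2.minAreaRect(cv2.findNonZero(m))
        w=np.array([onz("top",b,z)[:2] for b in cv2.boxPoints(r)]); e=w-np.roll(w,1,0)
        L=np.linalg.norm(e,axis=1); k=e[np.argmax(L)]; a=(np.arctan2(k[1],k[0])-np.pi/2+np.pi/2)%np.pi-np.pi/2
        print(n,round(d["confidence"],2),w.mean(0).round(4),L.round(3),round(a,3))
E
python3 - <<'E'
from sc import *
s=robot.state(); print(s["clock"],s["tool_pos"],s["tool_rot"],s["wrist_force"],s["grip_width"])
t=robot.read_camera("top"); i=robot.read_camera("side")
for n in("dosing_ring","scale","scale_stand"):
  for c in("top","side"): print(n,c,[(np.round(d["centre"],4),d["confidence"]) for d in robot.spot_point(c,n)][:3])
rectof("scale",.016); rectof("scale_stand",.003)
a=cv2.resize(t[220:370,220:460],None,fx=2,fy=2); b=cv2.resize(i[140:300,240:460],None,fx=2.18,fy=2.18)[:,:480]
cv2.imwrite("pics/s1.png",cv2.resize(np.vstack([a,b]),None,fx=.92,fy=.92))
E
```

```text
35.775 [0.58765954 0.3477737  0.09494045] [ 3.13542807e+00 -1.89100675e-01 -1.17232498e-03] [-0.75884683  0.06009731 -0.57113862] 0.08783842777551389
dosing_ring top [(array([ 0.7703,  0.0617, -0.0009]), 0.93), (array([0.4886, 0.0651, 0.0336]), 0.66)]
dosing_ring side [(array([6.477e-01, 4.818e-01, 2.000e-04]), 0.93), (array([0.4889, 0.0641, 0.0267]), 0.91), (array([0.7713, 0.063 , 0.0023]), 0.65)]
scale top [(array([ 0.5867,  0.3473, -0.0066]), 0.84)]
scale side [(array([ 5.887e-01,  3.466e-01, -2.000e-04]), 0.68)]
scale_stand top []
scale_stand side [(array([0.4198, 0.3621, 0.0013]), 0.66)]
scale 0.64 [0.5882 0.3472] [0.124 0.07  0.126 0.07 ] -0.163
scale_stand 0.85 [0.4302 0.4035] [0.062 0.128 0.063 0.127] 0.938
```

View pics/s1.png

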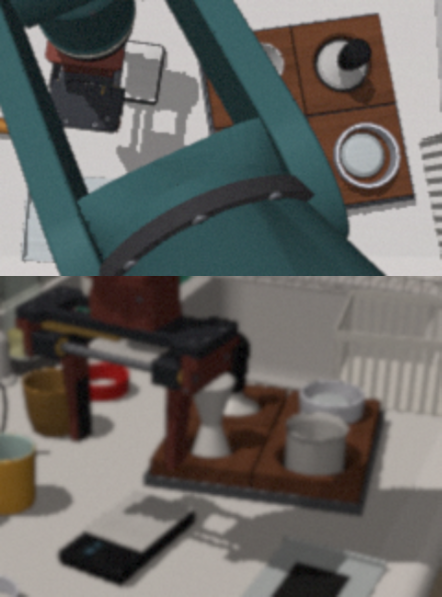

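The ring lies flat round the spigot. Now I'll lower onto the scale.

jog_arm --rows "1 0 0 35 0 0 0; 1 0 0 30 0 0 0; 1 0 0 15 0 0 0; 1 0 0 5 0 0 0; 1 0 0 0 0 0 0; 1 0 0 0 0 0 0" --force 45

```text
clock: 37.02
tool_pos: [0.5888, 0.3491, 0.0109]
tool_rot: [-3.135, 0.189, -0.003]
wrist_force: [-0.4, 0.0, 0.1]
grip_width: 0.0878
```

jog_arm --rows "1 0 1 4 0 0 0; 1 0 0 3 0 0 0; 1 0 0 0 0 0 0; 0.85 0 0 0 0 0 0; 0.7 0 0 0 0 0 0; 0.7 0 0 0 0 0 0; 0.7 0 0 0 0 0 0; 0.7 0 0 0 0 0 0"

```text
clock: 38.02
tool_pos: [0.5882, 0.3478, 0.0028]
tool_rot: [-3.136, 0.189, -0.001]
wrist_force: [1.4, -0.0, -1.5]
grip_width: 0.0697
```

jog_arm --rows "0.7 0 0 -3 0 0 0; 0.7 0 0 -7 0 0 0; 0.7 0 0 -20 0 0 0; 0.7 0 0 -25 0 0 0; 0.7 0 0 0 0 0 -0.075; 0.7 -15 0 0 0 0 0; 0.7 -35 -1 0 0 0 0; 0.7 -35 -1 0 0 0 0; 0.7 -35 -1 0 0 0 0; 0.7 -35 -1 0 0 0 0"

```text
clock: 39.28
tool_pos: [0.4304, 0.3584, 0.058]
tool_rot: [3.14, -0.074, -0.002]
wrist_force: [-0.5, -0.1, -5.4]
grip_width: 0.0696
```

jog_arm --rows "0.7 -15 0 0 0 0 0; 0.7 0 0 0 0 0 0; 0.7 0 0 0 0 0 0; 0.7 0 0 0 0 0 0"

```text
clock: 39.78
tool_pos: [0.4196, 0.3597, 0.0578]
tool_rot: [-3.14, 0.073, -0.002]
wrist_force: [0.0, 0.9, -5.1]
grip_width: 0.0696
```

```bash
python3 - <<'E'
from sc import *
s=robot.state(); print(s["clock"],s["tool_pos"],s["tool_rot"],s["wrist_force"],s["grip_width"])
t=robot.read_camera("top"); i=robot.read_camera("side")
for n in("scale","scale_stand"):
  for c in("top","side"): print(n,c,[(np.round(d["centre"],4),d["confidence"]) for d in robot.spot_point(c,n)][:3])
a=cv2.resize(t[280:390,210:340],(520,440)); b=cv2.resize(i[190:340,300:480],(528,440))
cv2.imwrite("pics/s2.png",cv2.resize(np.hstack([a,b]),None,fx=.75,fy=.75))
E
```

```text
39.775 [0.41963649 0.35967029 0.05784725] [-3.13996187e+00  7.31365689e-02 -1.85103609e-03] [ 3.14223231e-03  8.52211017e-01 -5.13973315e+00] 0.06958856127424376
scale top []
scale side [(array([0.4187, 0.3581, 0.0531]), 0.83)]
scale_stand top []
scale_stand side [(array([ 4.193e-01,  3.590e-01, -3.000e-04]), 0.8), (array([0.5757, 0.1825, 0.0038]), 0.54)]
```

View pics/s2.png

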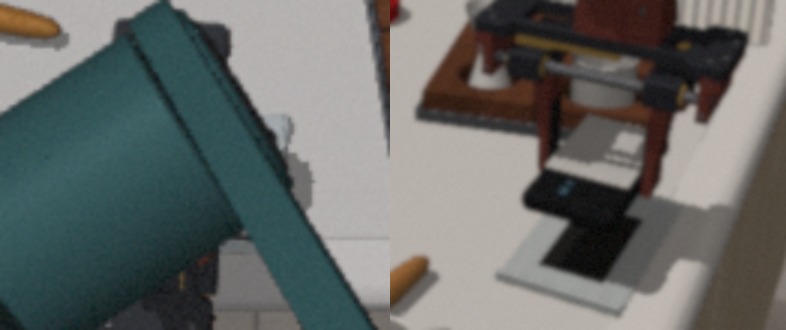

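The scale hangs level above the stand, aligned within about 1 mm. I'll lower it.

jog_arm --rows "0.7 0 -1 15 0 0 0; 0.7 0 0 15 0 0 0; 0.7 0 0 10 0 0 0; 0.7 0 0 5 0 0 0; 0.7 0 0 2 0 0 0; 0.7 0 0 0 0 0 0; 0.7 0 0 0 0 0 0; 0.7 0 0 0 0 0 0"

```text
clock: 41.08
tool_pos: [0.4184, 0.3606, 0.0111]
tool_rot: [-3.14, 0.072, -0.001]
wrist_force: [0.7, 0.1, -4.9]
grip_width: 0.0695
```

jog_arm --rows "0.7 0 0 1 0 0 0; 0.7 0 0 1 0 0 0; 0.7 0 0 1 0 0 0; 0.7 0 0 0 0 0 0; 0.7 0 0 0 0 0 0"

```text
clock: 41.7
tool_pos: [0.4181, 0.3604, 0.0077]
tool_rot: [-3.141, 0.072, 0.0]
wrist_force: [0.3, 0.4, -5.1]
grip_width: 0.0697
```

jog_arm --rows "0.7 0 0 1 0 0 0; 0.7 0 0 1 0 0 0; 0.7 0 0 0 0 0 0; 0.7 0 0 0 0 0 0; 0.7 0 0 0 0 0 0"

```text
clock: 42.32
tool_pos: [0.4182, 0.3605, 0.0058]
tool_rot: [-3.141, 0.072, -0.0]
wrist_force: [-0.1, 0.2, -3.0]
grip_width: 0.0696
```

jog_arm --rows "0.85 0 0 0 0 0 0; 1 0 0 0 0 0 0; 1 0 0 0 0 0 0; 1 0 0 -15 0 0 0; 1 0 0 -40 0 0 0; 1 0 0 -50 0 0 0; 1 0 0 -50 0 0 0; 1 0 0 -45 0 0 0; 1 0 50 0 0 0 0; 1 0 50 0 0 0 0"

```text
clock: 43.58
tool_pos: [0.4139, 0.2599, 0.2076]
tool_rot: [-3.14, 0.069, -0.005]
wrist_force: [1.4, -1.3, -0.6]
grip_width: 0.088
```

jog_arm --rows "1 0 50 0 0 0 0; 1 0 50 0 0 0 0; 1 0 50 0 0 0 0; 1 0 50 0 0 0 0; 1 0 50 0 0 0 0; 1 0 50 0 0 0 0; 1 0 50 0 0 0 0; 1 0 50 0 0 0 0; 1 0 50 0 0 0 0; 1 0 50 0 0 0 0"

```text
clock: 44.82
tool_pos: [0.3905, -0.2407, 0.2068]
tool_rot: [3.14, -0.072, 0.002]
wrist_force: [0.8, -0.1, -0.4]
grip_width: 0.0877
```

```bash
python3 - <<'E'
from sc import *
s=robot.state(); print(s["clock"],s["tool_pos"],s["wrist_force"])
t=robot.read_camera("top"); i=robot.read_camera("side")
for n in "tamper jigger dosing_cup dosing_ring scale tamper_block jigger_block cup_block ring_block scale_stand".split():
  for c in("top","side"): print(n,c,[(np.round(d["centre"],4).tolist(),round(d["confidence"],2)) for d in robot.spot_point(c,n)][:3])
rectof("scale",.019)
a=cv2.resize(t[215:370,220:460],(720,465))
b=cv2.resize(i[150:330,270:470],(517,465))
cv2.imwrite("pics/f1.png",cv2.resize(np.hstack([a,b]),None,fx=.645,fy=.645))
E
```

```text
44.825 [ 0.39050937 -0.24065788  0.20679705] [ 0.7528493  -0.07431045 -0.44997365]
tamper top [([0.5887, 0.0781, 0.0075], 0.72)]
tamper side [([0.5925, 0.0825, 0.0109], 0.85), ([0.4719, 0.171, 0.0085], 0.48)]
jigger top [([0.5785, 0.1834, 0.0116], 0.81), ([0.5946, 0.0817, 0.0021], 0.33)]
jigger side [([0.5796, 0.1803, 0.014], 0.76), ([0.471, 0.1639, 0.0102], 0.26)]
dosing_cup top [([0.4758, 0.1712, 0.0103], 0.7)]
dosing_cup side []
dosing_ring top [([0.4898, 0.0648, 0.0305], 0.7), ([0.7684, 0.0614, 0.0012], 0.56), ([0.651, 0.4826, 0.0017], 0.5)]
dosing_ring side [([0.773, 0.0647, 0.0041], 0.95), ([0.4897, 0.0634, 0.0254], 0.93), ([0.6464, 0.4819, 0.0001], 0.72)]
scale top [([0.4211, 0.3583, -0.0031], 0.9)]
scale side [([0.4133, 0.3591, -0.0034], 0.62)]
tamper_block top [([0.5911, 0.0832, -0.0018], 0.98)]
tamper_block side [([0.5923, 0.0795, 0.0025], 0.84), ([0.5907, 0.0812, 0.0099], 0.65)]
jigger_block top [([0.5735, 0.1833, 0.0004], 0.85)]
jigger_block side [([0.5778, 0.1828, 0.0051], 0.88), ([0.5938, 0.0791, 0.0108], 0.27)]
cup_block top [([0.4754, 0.1733, 0.0039], 0.78)]
cup_block side [([0.4177, 0.3591, 0.0001], 0.62), ([0.4724, 0.1692, 0.0017], 0.55)]
ring_block top [([0.4949, 0.065, 0.0033], 0.55)]
ring_block side [([0.4906, 0.0635, 0.0025], 0.82), ([0.4691, 0.1694, 0.001], 0.43)]
scale_stand top []
scale_stand side []
scale 0.57 [0.4179 0.3605] [0.123 0.069 0.125 0.069] -0.07
```

View pics/f1.png

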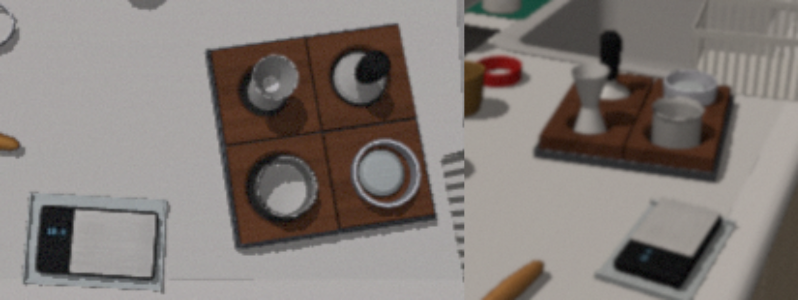

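All five items are in their places and the arm is clear, so I'm handing in.

```bash
python3 -c "
from workcell import robot
print(robot.sign_off()); print(robot.state()['clock'])"
```

```text
the job is handed in; nothing more can be done
None
the job is handed in; nothing more can be done
```

I took the pile apart and put everything back: the jigger, tamper and cup stand in their own wells, the ring lies over the spigot, and the scale is on its stand. I handed in at about 45 s of the 112 s, with the gripper open and clear. Signing off gives no verdict.

**Position checks:** in the last pictures everything looks upright or flat, and the scale lies between the lips. Averaging the two cameras, or one where only one saw the item:

| Item | Offset from where I measured its place | Height of its origin above the worktop |
|---|---|---|
| Tamper | about 1 mm | 7–11 mm (nominal 11) |
| Jigger | about 1 mm | 12–14 mm (nominal 11) |
| Dosing cup | about 2 mm (top view only) | 10 mm (nominal 11) |
| Dosing ring | about 2 mm | 25–31 mm (nominal 29) |
| Scale | 1–2 mm, turned about 0.03 rad from the stand | −3 mm (nominal about +1) |

**Contact:** the tamper, jigger and cup each pressed back with about 10 N as they reached the well floor. The ring was let go about 1 mm above its block, and the scale as it began to rest on the stand.

**Checks that failed or disagreed:**
- **Scale and ring heights:** in the last check the scale's height came out about 4 mm low in both views. The ring's was off by up to 4 mm, with the two views disagreeing. The networks are only good to about 4 mm.
- **Missed detections:** the last check missed the stand in both views and the cup in the side view, so the stand's position comes from earlier views.
- **Side view offset:** at the start it put the pile 4–8 mm lower than the given sizes.
- **Stand corners:** my one attempt to measure them from both views gave impossible heights, because I had matched the wrong corners, so I dropped it.

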